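Index the die press to its next station and lock it

ROBOT

A 6-joint arm with a two-finger parallel gripper is mounted at the origin on the work surface. World frame = base frame: x ahead of the robot, y to its left, z up, the work surface at z = 0. Lengths are in m, angles in rad, forces in N, time in s.
With the tool pointing down it reaches from about 0.375 to 0.975 m from the base axis. Payload 3.8 kg.
Tool frame: the origin (TCP) lies midway between the tips of the shut fingers; the grasp point (between the pads) lies bot.tcp_to_grasp behind it (bot.tcp_to_grasp is the distance from the TCP to the grasp point, in m); z points along the fingers, y is the direction in which the jaws open and shut (so a half turn about z gives the same grasp; the last joint's range is limited). The gripper opens to 85 mm and grips with 20 to 120 N. Pads are 22 mm wide; open, the fingers measure 114 mm over their backs; the gripper's body (76 mm by 85 mm) begins 54 mm behind the grasp point. The pads swing forward as they close: fully open they stand 13 mm farther back than shut.
Start: joints at [-1.144, 0.264, 1.604, -0, 1.274, -0.037], TCP at [0.302, -0.604, 0.231] pointing down, gripper open.
Joint ranges: [-2.63, 2.63], [-0.94, 2.18], [0.31, 2.57], [-1.31, 4.45], [0, 2.66], [-2.55, 2.55]. Speed limits (rad/s): [2.57, 2.57, 3.14, 3.14, 3.14, 3.14].

INTERFACE

Orientations are given as a rotation vector (axis times angle).
In Python, from rig import bot, cams gives the robot as it stands.
- The arm moves only by the tool move_arm, never from a script. Its argument "series" is a list of rows, each an object of numbers: "dx", "dy", "dz": the shift along the tool's x, y, z in units of 0.15 m (1.0 is 0.15 m); "turn": the turn about the tool's z in units of 90 degrees (1.0 is 90 degrees); "fingers": the closure, from 0 (fully open) to 1 (shut). In form: [{"dx": .., "dy": .., "dz": .., "turn": .., "fingers": ..}, ...]. A call has 1 to 20 rows; each row is the pose to reach, as a shift and turn from the pose commanded when the call began, along the tool's axes at that moment; what a row does not reach only later rows make up. A row lasts 1/12 s, in which the tool goes at most 41.7 mm and 7.16 degrees, less where a joint would pass 70% of its speed; a pose out of reach is approached as far as the arm can. A call with a number of a shift or a turn outside -1 to 1 is refused whole. A call with a gripper value outside its range is refused whole. The fingers move at their own pace and stop on an object; "squeeze" is the grip in N (left out, the last holds). Time passes only in rows, so rows that repeat a pose let the fingers close. It gives the time, the measured TCP pose, the force and the opening at its end, in the units of the state.
- bot.get_obs(): the state, without advancing time (a new reading comes with each control period).
- cams.snapshot(name): name is "side" or "top" or "wrist"; returns (picture, depth): 384x512x3 uint8, red, green, blue; 384x512 float32, m along the optical axis (not along the pixel's ray), 0 where there is no reading.
- cams.camera_model(name): a dict with "vertical_fov" (degrees; the focal length in pixels is half the picture's height over the tangent of half this angle, whatever the lens; pixels are square), "cx", "cy" (the principal point, pixels), "origin" and "rotation" of the camera in the world; the wrist camera has in their place "hand_eye" (4x4, takes a point from camera to tool coordinates, whose origin is the TCP and whose axes are the flange's). Camera axes: x right, y down, z forward; pixel columns grow to the right and rows downward; lengths in m; the calibration is good to about 2 mm. A picture is of the moment at which its call begins: read the wrist's pose just before it. camera_model takes no time and is no camera call.
- bot.job_done(): hands the job in, once; it reports no verdict.
The state is a dict: "clock": time; "q": joint angles; "qvel": joint speeds; "joint_torque": joint torques, N m; "ee_pos": TCP position; "tcp_rot": TCP orientation; "ft_force": force on the tool from outside, world axes, zero at the start; "ft_torque": the same for the moment, N m; "grip_width": finger opening in m.
Only numpy, scipy, OpenCV 4.12 (cv2) and the standard library are available. Lean on these libraries where they do the work, as an engineer would, in place of code of your own. Each camera call takes 0.05 s, during which the arm holds its last target.

TASK

Bring the next die under the head of the bench press: draw the plate's lock bolt fully out by its knob, push the round die plate exactly one station anticlockwise (seen from above) until it clicks into the next detent, then slide the bolt back in and press it firmly home against its stop with about 12 N, letting go at the end. Push the plate with closed fingertips against the side of a die post, without gripping it and without ever using more than 20 N on the plate, and never force the bolt home with more than 20 N. Do not turn the plate backwards or on past the next station, and leave the small things lying around the press where they are.

Things in the scene. Friction and masses are not known exactly. Their poses are not given: they have to be found in the camera images.
- press_base: Grey base of a bench press, fixed to the bench. Origin: on the die plate's vertical axis at bench height, z up. Base disc: radius 122 mm, 16 mm high. Column at x = 132 to 168 mm, 42 mm wide, 200 mm high, its head (42 mm wide, underside 148 mm up, thin ram down to 110 mm) reaching in to x = 62 mm. The lock bolt lies on the -y side on a tongue 60 mm wide, 30 mm high, that ends at y = -225 mm.
- die_plate (a joint): Angle (rad) of the steel die plate about its vertical axis; 0 at the start, grows anticlockwise from above; detents at multiples of 1.047. Radius 105 mm, face 60 mm up, hub 22 mm radius, 12 mm high. Leaving a detent takes some 8 to 10 N at a post, less towards half-way; over the last 0.1 rad a sprung roller draws it into the next detent and the push force vanishes; beyond, 8 to 10 N again.
- post0 (a point): Middle of the die post under the press head at the start (78 mm above the bench). The six posts are rigid upright steel cylinders on the plate, 24 mm diameter, rising from the face at 60 mm to 96 mm (die tips up to 104 mm), on a circle of 85 mm radius.
- post1 (a point): The same on the post 60 degrees anticlockwise of post0 (seen from above).
- post2 (a point): The same on the post 120 degrees anticlockwise of post0; it is clear of the press head and can be pushed on the side facing post1.
- post3 (a point): The same on the post 180 degrees from post0, on the side away from the press column.
- post4 (a point): The same on the post 240 degrees anticlockwise of post0.
- post5 (a point): The same on the post 300 degrees anticlockwise of post0: the one that comes under the press head next.
- bolt_knob (a point): On the axis of the lock bolt's upright knob, 80 mm above the bench: a pin of 16 mm diameter from 50 to 100 mm height, capped by a black disc (21 mm diameter, top at 108 mm). The bolt slides along y of press_base with about 3 N friction. x = 0; fully out: y = -195 mm; nose clear of the plate from y = -184 mm. It starts at -175 to -178 mm. Home is where its stop is felt.
- keeper: Fixed dark steel block (46 x 20 mm, top 62 mm above the bench) that guides the bolt between knob and plate. An adjustable stop nut on its outer side arrests the bolt's collar rigidly when home; its setting differs each time, so that home lies anywhere from y = -165 to -175 mm of the knob and must be felt. Origin and axes: those of press_base.
- lock_bolt: The sliding lock bolt: 14 mm rod with a rounded nose that enters a notch in the plate's rim and then blocks the plate (0.012 rad of play). Origin: on the knob's axis at bench height; axes as press_base. A collar (26 mm wide, top 58 mm up) lies 12 to 22 mm ahead of the knob axis.
- brass_ring: Bystander: brass ring, 44 mm across, lying beside the press.
- rivet_jar: Bystander: glass jar, 52 mm across, 70 mm high.
- edge_slicker: Bystander: turned wooden tool 125 mm long, lying; origin near its middle.
- wax_block: Bystander: cream block 60 x 40 x 24 mm.

How it is judged:
By the outcome, as a careful person would: the job done as asked, in the order asked, and still so for the second after the job is handed in, with the robot touching nothing.
It also fails if it takes over 72 s, if anything falls off the work surface, if the arm or the gripper's body presses on something with over 40 N, if the wrist force passes 120 N, or if a joint passes its speed limit or range.

## Working session

There is one attempt and no reset: what is moved stays moved. The work goes in short steps, Python scripts to look and compute and a tool call to move; the robot and the scene stay as the last step left them, time stands still between calls to the robot, and variables do not carry over. Pictures are saved under pics/ and viewed, and the job is handed in when it is done.

Besides the shell and the picture viewer there is one more tool, called in YAML: its name, and indented under it one key for each argument. move_arm: Moves the arm, as the interface text tells. Shifts and turns lie within -1 to 1; 1 stands for 0.15 m of shift or 90 degrees of turn. Its arguments: {"type":"object","properties":{"series":{"type":"array"},"squeeze":{"type":"number"}},"required":["series"]}

```bash
mkdir -p pics; ls
python3 - <<'E'
from rig import bot,cams
import cv2,numpy as np
np.set_printoptions(precision=4,suppress=True)
o=bot.get_obs();print(o, bot.tcp_to_grasp)
for n in("side","top"):
    p,d=cams.snapshot(n);cv2.imwrite(f"pics/{n}0.png",p[:,:,::-1]);np.save(f"pics/{n}0.npy",d);print(n,cams.camera_model(n))
print(cams.camera_model("wrist"))
E
```

```text
pics
{'clock': 0.0, 'q': array([-1.1439,  0.2648,  1.6054,  0.    ,  1.2737, -0.0369]), 'qvel': array([-0.0024, -0.0005, -0.0013, -0.0016, -0.0015,  0.0006]), 'joint_torque': array([ -0.0027, -51.5114, -36.7313,  -0.0003,   0.0129,   0.    ]), 'ee_pos': array([ 0.3017, -0.603 ,  0.23  ]), 'tcp_rot': array([-3.0553, -0.7215,  0.0007]), 'ft_force': array([-0.5314,  0.029 , -0.4449]), 'ft_torque': array([-0.0249, -0.0253,  0.0093]), 'grip_width': 0.08526591587912205} 0.0187
side {'vertical_fov': 51.47200409478987, 'cx': 258.28419399294, 'cy': 197.04732178834607, 'origin': array([ 0.441 , -0.3752,  0.5907]), 'rotation': array([-2.3078,  0.4365, -0.1709])}
top {'vertical_fov': 57.14968374835028, 'cx': 252.91582546061943, 'cy': 192.95917027722788, 'origin': array([0.5248, 0.1133, 0.8228]), 'rotation': array([-2.2211,  2.1581, -0.1376])}
{'vertical_fov': 60.56685074420967, 'cx': 256.30965911605824, 'cy': 192.38206921386498, 'hand_eye': array([[ 0.001 , -0.9659, -0.259 ,  0.0644],
       [ 1.    ,  0.0009,  0.0004,  0.0003],
       [-0.0001, -0.259 ,  0.9659, -0.143 ],
       [ 0.    ,  0.    ,  0.    ,  1.    ]])}
```

View pics/side0.png

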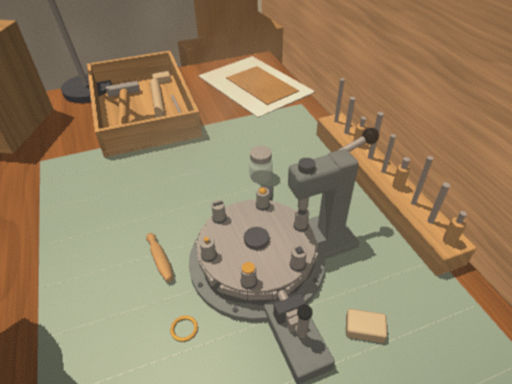

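View pics/top0.png

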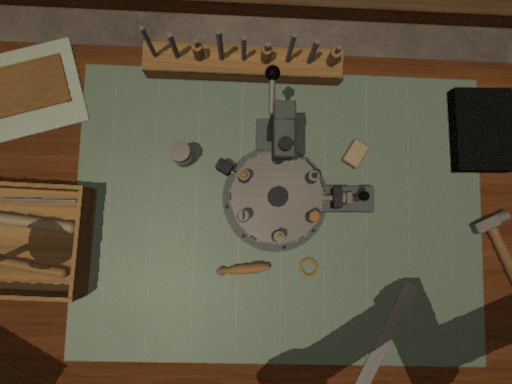

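```bash
cat > h.py <<'E'
import numpy as np,cv2
from scipy.spatial.transform import Rotation as R
from rig import bot,cams
np.set_printoptions(precision=4,suppress=True)
def cam(n,obs=None):
    m=cams.camera_model(n);f=192/np.tan(np.radians(m["vertical_fov"]/2))
    if n=="wrist":
        T=np.eye(4);T[:3,:3]=R.from_rotvec(obs["tcp_rot"]).as_matrix();T[:3,3]=obs["ee_pos"];T=T@m["hand_eye"]
        return f,m["cx"],m["cy"],T[:3,3],T[:3,:3]
    r=np.asarray(m["rotation"]); r=R.from_rotvec(r).as_matrix() if r.ndim==1 else r
    return f,m["cx"],m["cy"],np.asarray(m["origin"]),r
def onz(c,u,v,z):
    f,cx,cy,o,r=c;d=r@np.array([(u-cx)/f,(v-cy)/f,1]);return o+d*(z-o[2])/d[2]
def atd(c,u,v,dep):
    f,cx,cy,o,r=c;return o+r@(np.array([(u-cx)/f,(v-cy)/f,1])*dep)
def proj(c,p):
    f,cx,cy,o,r=c;q=r.T@(np.asarray(p)-o);return np.array([cx+f*q[0]/q[2],cy+f*q[1]/q[2]])
E
python3 - <<'E'
from h import *
t=cv2.imread("pics/top0.png");cv2.imwrite("pics/topc.png",cv2.resize(t[130:260,210:390],None,fx=4.4,fy=4.4,interpolation=cv2.INTER_CUBIC))
s=cv2.imread("pics/side0.png");cv2.imwrite("pics/sidec.png",cv2.resize(s[150:384,180:400],None,fx=2.5,fy=2.5,interpolation=cv2.INTER_CUBIC))
E
```

```text
(no output)
```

View pics/topc.png

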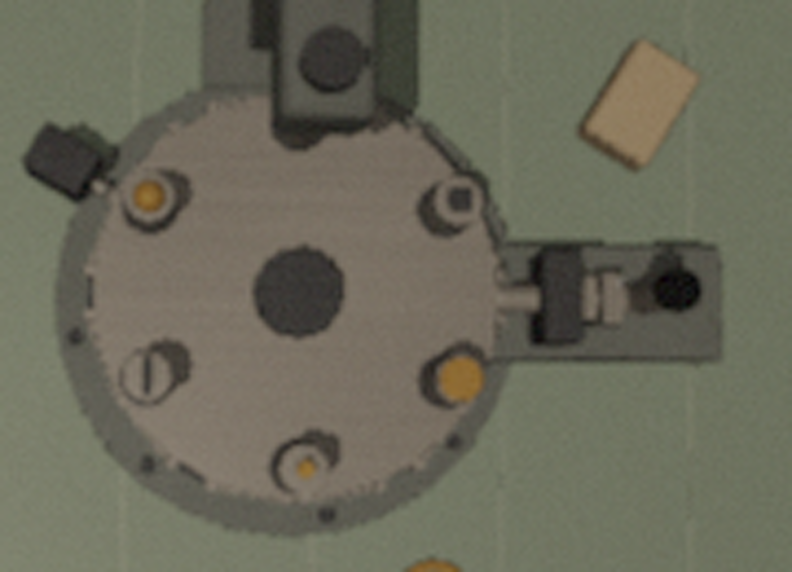

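View pics/sidec.png

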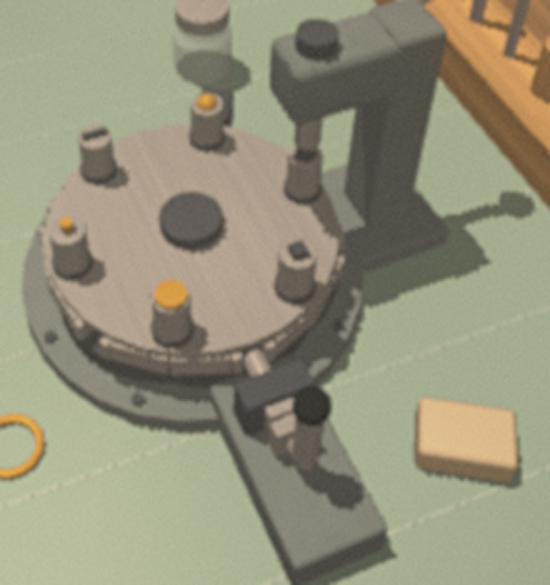

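Run:
```python
from h import *
c=cam("top");s=cam("side")
P=lambda x,y:((x+.5)/4.4-.5+210,(y+.5)/4.4-.5+130)
S=lambda x,y:((x+.5)/2.5-.5+180,(y+.5)/2.5-.5+150)
h=onz(c,*P(299,291),.072);k=onz(c,*P(677,289),.108)
print("hub",h,onz(s,*S(191,219),.072));print("knob",k,onz(s,*S(312,405),.108))
print("dist",np.linalg.norm((k-h)[:2]))
hh=h
for n,p,z,q in(("p1",(148,196),.102,(207,103)),("p2",(147,377),.096,(95,135)),("p3",(304,467),.1,(68,225)),("p4",(460,378),.1,(171,294)),("p5",(460,200),.1,(298,252))):
    a=onz(c,*P(*p),z);b=onz(s,*S(*q),z);d=(a-hh)[:2];print(n,a,b,np.linalg.norm(d),np.degrees(np.arctan2(d[1],d[0])))
# tongue edge
a=onz(c,*P(720,243),.03);b=onz(c,*P(720,360),.03);print(a,b,np.linalg.norm(a-b))
for n,p,z in(("ring",(433,600),0.005),("wax1",(640,120),.024)):print(n,onz(c,*P(*p),z))
```

```text
hub [0.5902 0.0361 0.072 ] [0.5901 0.0341 0.072 ]
knob [ 0.5934 -0.1375  0.108 ] [ 0.5937 -0.1391  0.108 ]
dist 0.1736335244440163
p1 [0.6302 0.1111 0.102 ] [0.6307 0.1069 0.102 ] 0.08495627375309547 61.961705125795405
p2 [0.5456 0.109  0.096 ] [0.548  0.1116 0.096 ] 0.08545363712703136 121.453118586284
p3 [0.5059 0.035  0.1   ] [0.5074 0.0364 0.1   ] 0.08435751070703966 -179.21717812949765
p4 [ 0.5492 -0.0375  0.1   ] [ 0.5501 -0.038   0.1   ] 0.08424320833168387 -119.15691974568519
p5 [ 0.6333 -0.0365  0.1   ] [ 0.6343 -0.0373  0.1   ] 0.08444322117085572 -59.32751808541832
[ 0.6256 -0.1876  0.03  ] [ 0.5647 -0.1873  0.03  ] 0.06094214357837433
ring [ 0.4361 -0.0444  0.005 ]
wax1 [ 0.6904 -0.1474  0.024 ]
```

move_arm:
  series:
    - {"dx": 0.78, "dy": -0.475, "dz": 0, "turn": 0, "fingers": 0}
    - {"dx": 0.78, "dy": -0.475, "dz": 0, "turn": 0, "fingers": 0}
    - {"dx": 0.78, "dy": -0.475, "dz": 0, "turn": 0, "fingers": 0}
    - {"dx": 0.78, "dy": -0.475, "dz": 0, "turn": 0, "fingers": 0}
  squeeze: 40

```text
clock: 0.43
ee_pos: [0.3767, -0.4829, 0.2305]
tcp_rot: [-3.053, -0.725, -0.002]
ft_force: [-0.5, -0.1, 0.3]
grip_width: 0.0853
```

move_arm:
  series:
    - {"dx": 0.78, "dy": -0.475, "dz": 0, "turn": 0, "fingers": 0}
    - {"dx": 0.78, "dy": -0.475, "dz": 0, "turn": 0, "fingers": 0}
    - {"dx": 0.78, "dy": -0.475, "dz": 0, "turn": 0, "fingers": 0}
    - {"dx": 0.78, "dy": -0.475, "dz": 0, "turn": 0, "fingers": 0}

```text
clock: 0.77
ee_pos: [0.4494, -0.3671, 0.2308]
tcp_rot: [-3.054, -0.726, -0.002]
ft_force: [-0.2, -0.7, 0.2]
grip_width: 0.0854
```

move_arm:
  series:
    - {"dx": 0.78, "dy": -0.475, "dz": 0, "turn": 0, "fingers": 0}
    - {"dx": 0.78, "dy": -0.475, "dz": 0, "turn": 0, "fingers": 0}
    - {"dx": 0.78, "dy": -0.475, "dz": 0, "turn": 0, "fingers": 0}
    - {"dx": 0.78, "dy": -0.475, "dz": 0, "turn": 0, "fingers": 0}

```text
clock: 1.1
ee_pos: [0.5223, -0.2515, 0.231]
tcp_rot: [-3.055, -0.726, -0.002]
ft_force: [-0.3, -0.1, -0.8]
grip_width: 0.0853
```

move_arm:
  series:
    - {"dx": 0.76, "dy": -0.46, "dz": 0, "turn": -0.08, "fingers": 0}
    - {"dx": 0.76, "dy": -0.46, "dz": 0, "turn": -0.16, "fingers": 0}
    - {"dx": 0.76, "dy": -0.46, "dz": 0, "turn": -0.24, "fingers": 0}
    - {"dx": 0.76, "dy": -0.46, "dz": 0, "turn": -0.32, "fingers": 0}
    - {"dx": 0.76, "dy": -0.46, "dz": 0, "turn": -0.4, "fingers": 0}
    - {"dx": 0.76, "dy": -0.46, "dz": 0, "turn": -0.48, "fingers": 0}
    - {"dx": 0.76, "dy": -0.46, "dz": 0, "turn": -0.56, "fingers": 0}
    - {"dx": 0.76, "dy": -0.46, "dz": 0, "turn": -0.64, "fingers": 0}
    - {"dx": 0.76, "dy": -0.46, "dz": 0, "turn": -0.716, "fingers": 0}
    - {"dx": 0.76, "dy": -0.46, "dz": 0, "turn": -0.716, "fingers": 0}
    - {"dx": 0.76, "dy": -0.46, "dz": 0, "turn": -0.716, "fingers": 0}
    - {"dx": 0.76, "dy": -0.46, "dz": 0, "turn": -0.716, "fingers": 0}

```text
clock: 2.1
ee_pos: [0.5912, -0.1433, 0.231]
tcp_rot: [-2.205, -2.237, 0.001]
ft_force: [0.7, 0.6, -0.6]
grip_width: 0.0853
```

Run:
```python
from h import *
o=bot.get_obs();p,d=cams.snapshot("wrist");cv2.imwrite("pics/w1.png",p[:,:,::-1]);np.save("pics/w1.npy",d)
c=cam("wrist",o);np.savez("pics/w1c.npz",o=c[3],r=c[4],f=c[:3])
print(o["ee_pos"],R.from_rotvec(o["tcp_rot"]).as_matrix(),o["q"])
print(proj(c,[.5935,-.1385,.108]),proj(c,[.590,.0355,.072]))
```

```text
[ 0.5912 -0.1433  0.231 ] [[-0.0143  0.9999 -0.0005]
 [ 0.9999  0.0143 -0.0001]
 [-0.0001 -0.0005 -1.    ]] [-0.2786  0.1394  1.7527 -0.0003  1.25   -0.2928]
[260.1303 179.085 ] [259.3005 -43.91  ]
```

View pics/w1.png

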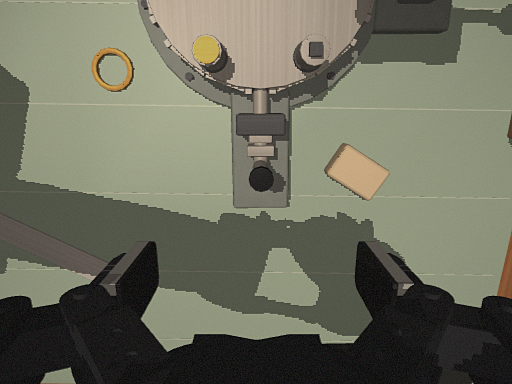

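move_arm:
  series:
    - {"dx": 0.03, "dy": 0.019, "dz": 0.25, "turn": 0, "fingers": 0}
    - {"dx": 0.03, "dy": 0.019, "dz": 0.5, "turn": 0, "fingers": 0}
    - {"dx": 0.03, "dy": 0.019, "dz": 0.75, "turn": 0, "fingers": 0}
    - {"dx": 0.03, "dy": 0.019, "dz": 0.9, "turn": 0, "fingers": 0}
    - {"dx": 0.03, "dy": 0.019, "dz": 1.0, "turn": 0, "fingers": 0}
    - {"dx": 0.03, "dy": 0.019, "dz": 1.0, "turn": 0, "fingers": 0}
    - {"dx": 0.03, "dy": 0.019, "dz": 1.0, "turn": 0, "fingers": 0}

```text
clock: 2.73
ee_pos: [0.5933, -0.1381, 0.0803]
tcp_rot: [-2.201, -2.238, 0.002]
ft_force: [0.7, -0.8, -0.0]
grip_width: 0.0855
```

move_arm:
  series:
    - {"dx": 0.0, "dy": 0.0, "dz": 0.05, "turn": 0, "fingers": 0}
    - {"dx": 0.0, "dy": 0.0, "dz": 0.1, "turn": 0, "fingers": 0}
    - {"dx": 0.0, "dy": 0.0, "dz": 0.1, "turn": 0, "fingers": 0.3}
    - {"dx": 0.0, "dy": 0.0, "dz": 0.1, "turn": 0, "fingers": 0.5}

```text
clock: 3.07
ee_pos: [0.5942, -0.1383, 0.0665]
tcp_rot: [2.202, 2.241, 0.0]
ft_force: [0.2, 0.6, -0.5]
grip_width: 0.064
```

Run:
```python
from h import *
o=bot.get_obs();p,d=cams.snapshot("wrist");cv2.imwrite("pics/w2.png",p[:,:,::-1])
c=cam("wrist",o)
print(o["ee_pos"],o["ft_force"],o["grip_width"],proj(c,[.594,-.1388,.108]))
```

```text
[ 0.5942 -0.1383  0.0665] [ 0.2092  0.5745 -0.4511] 0.06397719243068857 [257.2594 297.1335]
```

View pics/w2.png

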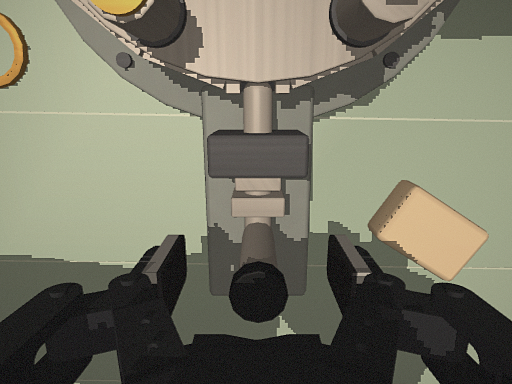

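move_arm:
  series:
    - {"dx": 0.0, "dy": 0.0, "dz": 0, "turn": 0, "fingers": 0.6}
    - {"dx": 0.0, "dy": 0.0, "dz": 0, "turn": 0, "fingers": 0.7}
    - {"dx": 0.0, "dy": 0.0, "dz": 0, "turn": 0, "fingers": 0.8}
    - {"dx": 0.0, "dy": 0.0, "dz": 0, "turn": 0, "fingers": 0.9}
    - {"dx": 0.0, "dy": 0.0, "dz": 0, "turn": 0, "fingers": 1}
    - {"dx": 0.0, "dy": 0.0, "dz": 0, "turn": 0, "fingers": 1}
    - {"dx": 0.0, "dy": 0.0, "dz": 0, "turn": 0, "fingers": 1}
    - {"dx": 0.0, "dy": 0.0, "dz": 0, "turn": 0, "fingers": 1}

```text
clock: 3.78
ee_pos: [0.5948, -0.1383, 0.0669]
tcp_rot: [2.201, 2.24, 0.001]
ft_force: [1.7, 0.4, 3.1]
grip_width: 0.0183
```

move_arm:
  series:
    - {"dx": 0.0, "dy": 0.0, "dz": 0, "turn": 0, "fingers": 1}
    - {"dx": 0.0, "dy": 0.0, "dz": 0, "turn": 0, "fingers": 1}
    - {"dx": 0.0, "dy": 0.0, "dz": 0, "turn": 0, "fingers": 1}

```text
clock: 4.03
ee_pos: [0.5948, -0.1383, 0.0668]
tcp_rot: [2.201, 2.24, 0.001]
ft_force: [2.8, 1.1, 4.4]
grip_width: 0.0187
```

move_arm:
  series:
    - {"dx": -0.01, "dy": 0.0, "dz": 0, "turn": 0, "fingers": 1}
    - {"dx": -0.02, "dy": 0.0, "dz": 0, "turn": 0, "fingers": 1}
    - {"dx": -0.03, "dy": 0.0, "dz": 0, "turn": 0, "fingers": 1}
    - {"dx": -0.04, "dy": 0.0, "dz": 0, "turn": 0, "fingers": 1}
    - {"dx": -0.05, "dy": 0.0, "dz": 0, "turn": 0, "fingers": 1}
    - {"dx": -0.06, "dy": 0.0, "dz": 0, "turn": 0, "fingers": 1}

```text
clock: 4.53
ee_pos: [0.5949, -0.1466, 0.0668]
tcp_rot: [2.202, 2.241, 0.003]
ft_force: [1.5, 3.7, 6.0]
grip_width: 0.0184
```

move_arm:
  series:
    - {"dx": -0.01, "dy": 0.0, "dz": 0, "turn": 0, "fingers": 1}
    - {"dx": -0.02, "dy": 0.0, "dz": 0, "turn": 0, "fingers": 1}
    - {"dx": -0.03, "dy": 0.0, "dz": 0, "turn": 0, "fingers": 1}
    - {"dx": -0.04, "dy": 0.0, "dz": 0, "turn": 0, "fingers": 1}

```text
clock: 4.87
ee_pos: [0.5951, -0.1526, 0.0668]
tcp_rot: [2.202, 2.241, 0.002]
ft_force: [2.2, 4.0, 5.4]
grip_width: 0.018
```

Run:
```python
from h import *
o=bot.get_obs();p,d=cams.snapshot("wrist");cv2.imwrite("pics/w3.png",p[:,:,::-1])
print(o["ee_pos"],o["ft_force"],o["grip_width"])
```

```text
[ 0.5951 -0.1526  0.0668] [2.205  3.9854 5.3826] 0.017997209665048385
```

View pics/w3.png

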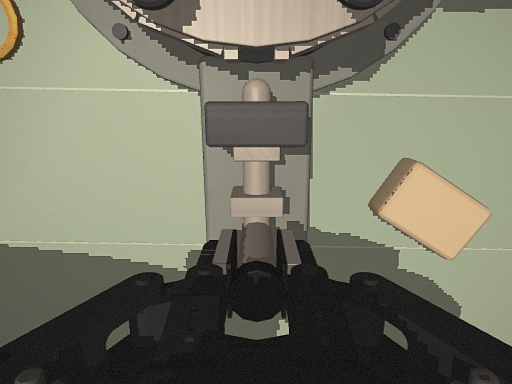

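move_arm:
  series:
    - {"dx": -0.007, "dy": 0.0, "dz": 0, "turn": 0, "fingers": 1}
    - {"dx": -0.014, "dy": 0.0, "dz": 0, "turn": 0, "fingers": 1}
    - {"dx": -0.014, "dy": 0.0, "dz": 0, "turn": 0, "fingers": 1}

```text
clock: 5.17
ee_pos: [0.5951, -0.1549, 0.0668]
tcp_rot: [2.202, 2.241, 0.002]
ft_force: [2.8, 3.6, 5.3]
grip_width: 0.0187
```

move_arm:
  series:
    - {"dx": -0.007, "dy": 0.0, "dz": 0, "turn": 0, "fingers": 1}
    - {"dx": -0.007, "dy": 0.0, "dz": 0, "turn": 0, "fingers": 1}

```text
clock: 5.33
ee_pos: [0.5951, -0.156, 0.0668]
tcp_rot: [2.202, 2.24, 0.002]
ft_force: [2.5, 2.7, 5.1]
grip_width: 0.0186
```

move_arm:
  series:
    - {"dx": -0.007, "dy": 0.0, "dz": 0, "turn": 0, "fingers": 1}
    - {"dx": -0.007, "dy": 0.0, "dz": 0, "turn": 0, "fingers": 1}

```text
clock: 5.5
ee_pos: [0.5951, -0.157, 0.0668]
tcp_rot: [2.202, 2.241, 0.002]
ft_force: [2.5, 3.2, 4.8]
grip_width: 0.0181
```

move_arm:
  series:
    - {"dx": -0.007, "dy": 0.0, "dz": 0, "turn": 0, "fingers": 1}
    - {"dx": -0.007, "dy": 0.0, "dz": 0, "turn": 0, "fingers": 1}

```text
clock: 5.67
ee_pos: [0.5952, -0.158, 0.0668]
tcp_rot: [2.202, 2.241, 0.002]
ft_force: [2.4, 2.2, 4.7]
grip_width: 0.0185
```

move_arm:
  series:
    - {"dx": -0.007, "dy": 0.0, "dz": 0, "turn": 0, "fingers": 1}
    - {"dx": -0.007, "dy": 0.0, "dz": 0, "turn": 0, "fingers": 1}

```text
clock: 5.83
ee_pos: [0.5951, -0.1582, 0.0668]
tcp_rot: [-2.202, -2.24, -0.004]
ft_force: [2.5, 6.1, 5.8]
grip_width: 0.0184
```

Run:
```python
from h import *
o=bot.get_obs();p,d=cams.snapshot("wrist");cv2.imwrite("pics/w4.png",p[:,:,::-1])
print(o["ee_pos"],o["ft_force"],o["grip_width"])
```

```text
[ 0.5951 -0.1582  0.0668] [2.4647 6.0677 5.8224] 0.018362092408468166
```

View pics/w4.png

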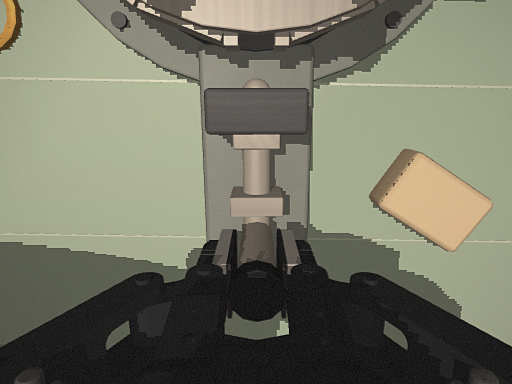

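move_arm:
  series:
    - {"dx": 0, "dy": 0.0, "dz": 0, "turn": 0, "fingers": 0.8}
    - {"dx": 0, "dy": 0.0, "dz": 0, "turn": 0, "fingers": 0.6}
    - {"dx": 0, "dy": 0.0, "dz": 0, "turn": 0, "fingers": 0.5}
    - {"dx": 0, "dy": 0.0, "dz": 0, "turn": 0, "fingers": 0.5}
    - {"dx": 0, "dy": 0.0, "dz": 0, "turn": 0, "fingers": 0.5}

```text
clock: 6.3
ee_pos: [0.5934, -0.1596, 0.0653]
tcp_rot: [-2.201, -2.24, 0.002]
ft_force: [0.9, -0.9, 0.2]
grip_width: 0.0426
```

move_arm:
  series:
    - {"dx": 0, "dy": 0.0, "dz": -0.2, "turn": 0, "fingers": 0.5}
    - {"dx": 0, "dy": 0.0, "dz": -0.4, "turn": 0, "fingers": 0.5}
    - {"dx": 0, "dy": 0.0, "dz": -0.65, "turn": 0, "fingers": 0.5}
    - {"dx": 0, "dy": 0.0, "dz": -0.9, "turn": 0, "fingers": 0.8}
    - {"dx": 0, "dy": 0.0, "dz": -1, "turn": 0, "fingers": 1}
    - {"dx": 0, "dy": 0.0, "dz": -1, "turn": 0, "fingers": 1}
    - {"dx": 0, "dy": 0.0, "dz": -1, "turn": 0, "fingers": 1}

```text
clock: 6.88
ee_pos: [0.5949, -0.16, 0.2173]
tcp_rot: [2.201, 2.239, 0.001]
ft_force: [-0.0, -0.1, -1.3]
grip_width: -0.0003
```

Run:
```python
from h import *
o=bot.get_obs();p,d=cams.snapshot("wrist");cv2.imwrite("pics/w5.png",p[:,:,::-1])
c=cam("wrist",o);np.savez("pics/w5c.npz",ee=o["ee_pos"],rot=o["tcp_rot"])
print(o["ee_pos"],o["tcp_rot"],o["ft_force"],o["grip_width"],proj(c,[.595,-.158,.108]))
for n,q in (("p4",(.5493,-.0375,.1)),("p5",(.6335,-.0365,.1))): print(n,proj(c,q))
```

```text
[ 0.5949 -0.16    0.2173] [2.2006 2.2393 0.0012] [-0.0068 -0.1132 -1.3036] -0.00033863201046405015 [257.0747 186.2078]
p4 [196.6151  19.5586]
p5 [313.8086  20.4316]
```

View pics/w5.png

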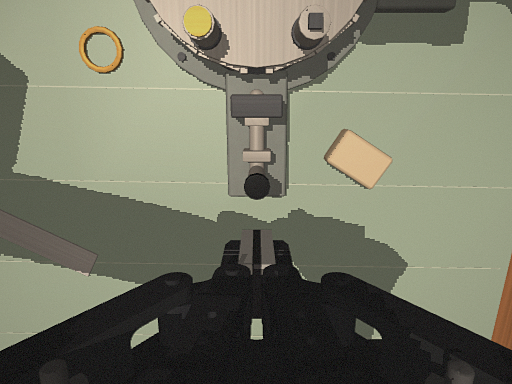

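move_arm:
  series:
    - {"dx": 0.25, "dy": -0.02, "dz": 0, "turn": 0, "fingers": 1}
    - {"dx": 0.5, "dy": -0.04, "dz": 0, "turn": 0, "fingers": 1}
    - {"dx": 0.75, "dy": -0.06, "dz": 0, "turn": 0, "fingers": 1}
    - {"dx": 1.0, "dy": -0.086, "dz": 0, "turn": 0, "fingers": 1}

```text
clock: 7.27
ee_pos: [0.5767, -0.0087, 0.2129]
tcp_rot: [-2.2, -2.237, 0.006]
ft_force: [0.4, 1.4, -0.3]
grip_width: -0.0003
```

move_arm:
  series:
    - {"dx": 0.25, "dy": -0.02, "dz": 0, "turn": 0.07, "fingers": 1}
    - {"dx": 0.5, "dy": -0.04, "dz": 0, "turn": 0.14, "fingers": 1}
    - {"dx": 0.75, "dy": -0.06, "dz": 0, "turn": 0.21, "fingers": 1}
    - {"dx": 1.0, "dy": -0.086, "dz": 0, "turn": 0.28, "fingers": 1}
    - {"dx": 1.0, "dy": -0.086, "dz": 0, "turn": 0.333, "fingers": 1}
    - {"dx": 1.0, "dy": -0.086, "dz": 0, "turn": 0.333, "fingers": 1}
    - {"dx": 1.0, "dy": -0.086, "dz": 0, "turn": 0.333, "fingers": 1}

```text
clock: 7.85
ee_pos: [0.5619, 0.1398, 0.2137]
tcp_rot: [-2.703, -1.6, 0.007]
ft_force: [0.4, -0.0, -0.4]
grip_width: 0.0001
```

Run:
```python
from h import *
o=bot.get_obs();p,d=cams.snapshot("wrist");cv2.imwrite("pics/w6.png",p[:,:,::-1])
c=cam("wrist",o)
print(o["ee_pos"],o["tcp_rot"],np.degrees(2*np.arctan2(o["tcp_rot"][1],o["tcp_rot"][0])),o["ft_force"],o["q"])
H=np.array([.5903,.0367])
for k in(1,2,3):
    a=np.radians(60*k+1);print(k,proj(c,[*(H+.085*np.array([np.cos(a),np.sin(a)])),.096]))
print("hub",proj(c,[*H,.072]))
```

```text
[0.5619 0.1398 0.2137] [-2.7026 -1.5999  0.007 ] -298.75115369062536 [ 0.4427 -0.0399 -0.4356] [ 0.2012  0.0985  1.8308 -0.0006  1.2169  0.7032]
1 [349.6698 175.6488]
2 [258.2862 224.4402]
3 [257.6403 312.1074]
hub [335.6586 258.0703]
```

View pics/w6.png

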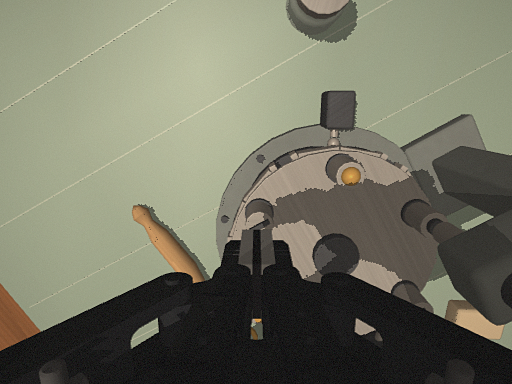

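move_arm:
  series:
    - {"dx": 0.014, "dy": 0.008, "dz": 0.2, "turn": 0, "fingers": 1}
    - {"dx": 0.014, "dy": 0.008, "dz": 0.4, "turn": 0, "fingers": 1}
    - {"dx": 0.014, "dy": 0.008, "dz": 0.6, "turn": 0, "fingers": 1}
    - {"dx": 0.014, "dy": 0.008, "dz": 0.75, "turn": 0, "fingers": 1}
    - {"dx": 0.014, "dy": 0.008, "dz": 0.86, "turn": 0, "fingers": 1}
    - {"dx": 0.014, "dy": 0.008, "dz": 0.94, "turn": 0, "fingers": 1}
    - {"dx": 0.014, "dy": 0.008, "dz": 0.97, "turn": 0, "fingers": 1}
    - {"dx": 0.014, "dy": 0.008, "dz": 0.97, "turn": 0, "fingers": 1}
    - {"dx": 0.014, "dy": 0.008, "dz": 0.97, "turn": 0, "fingers": 1}

```text
clock: 8.65
ee_pos: [0.5661, 0.1407, 0.0713]
tcp_rot: [2.706, 1.595, 0.001]
ft_force: [-0.3, -0.0, -0.3]
grip_width: 0.0001
```

Run:
```python
from h import *
o=bot.get_obs()
print(o["ee_pos"],o["tcp_rot"],np.degrees(2*np.arctan2(o["tcp_rot"][1],o["tcp_rot"][0])),o["ft_force"])
p,d=cams.snapshot("wrist");cv2.imwrite("pics/w7.png",p[:,:,::-1])
H=np.array([.5903,.0367]);A=np.radians(61.2)
X=np.array([np.cos(A),np.sin(A)]);Y=np.array([np.sin(A),-np.cos(A)])
for th in range(120,181,5):
    a=np.radians(th+1);p=H+.085*np.array([np.cos(a),np.sin(a)])+.023*X
    e=p-np.array([.564,.1411]);print(th,p,e@X/.15,e@Y/.15)
```

```text
[0.5661 0.1407 0.0713] [2.7064 1.5948 0.0011] 61.020066041613894 [-0.3271 -0.0386 -0.3476]
120 [0.5576 0.1297] -0.08706400202756163 -0.0008093926979480803
125 [0.5514 0.1256] -0.13083370656448676 -0.023789001321592517
130 [0.5456 0.121 ] -0.17643965901885839 -0.04286638448793032
135 [0.5402 0.1159] -0.22353477055487153 -0.057896351791824945
140 [0.5353 0.1103] -0.2717606189369309 -0.06876451610675209
145 [0.5309 0.1044] -0.3207501763392858 -0.07538816413989792
150 [0.527  0.0981] -0.37013060264940134 -0.07771688593026306
155 [0.5237 0.0914] -0.41952608300633987 -0.07573295849890056
160 [0.521  0.0845] -0.46856068797877987 -0.06945148073149268
165 [0.5189 0.0774] -0.5168612346149762 -0.058920258466708966
170 [0.5174 0.0702] -0.5640601265903599 -0.04421944066490968
175 [0.5166 0.0628] -0.6097981518375283 -0.025460909426163365
180 [0.5164 0.0554] -0.6537272163669764 -0.0027874284999082344
```

View pics/w7.png

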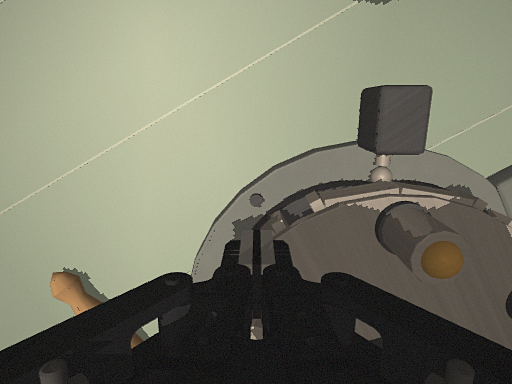

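move_arm:
  series:
    - {"dx": -0.02, "dy": -0.014, "dz": 0.01, "turn": 0, "fingers": 1}
    - {"dx": -0.04, "dy": -0.014, "dz": 0.01, "turn": 0, "fingers": 1}
    - {"dx": -0.06, "dy": -0.014, "dz": 0.01, "turn": 0, "fingers": 1}
    - {"dx": -0.07, "dy": -0.014, "dz": 0.01, "turn": 0, "fingers": 1}
    - {"dx": -0.07, "dy": -0.014, "dz": 0.01, "turn": 0, "fingers": 1}

```text
clock: 9.12
ee_pos: [0.5584, 0.1327, 0.0696]
tcp_rot: [2.706, 1.595, 0.0]
ft_force: [0.7, -0.4, -0.6]
grip_width: 0.0002
```

move_arm:
  series:
    - {"dx": -0.007, "dy": 0, "dz": 0, "turn": 0, "fingers": 1}
    - {"dx": -0.014, "dy": 0, "dz": 0, "turn": 0, "fingers": 1}
    - {"dx": -0.014, "dy": 0, "dz": 0, "turn": 0, "fingers": 1}

```text
clock: 9.37
ee_pos: [0.5574, 0.1311, 0.0693]
tcp_rot: [-2.706, -1.595, 0.0]
ft_force: [-0.5, 0.1, -0.3]
grip_width: -0.0
```

move_arm:
  series:
    - {"dx": -0.007, "dy": 0, "dz": 0, "turn": 0, "fingers": 1}
    - {"dx": -0.007, "dy": 0, "dz": 0, "turn": 0, "fingers": 1}

```text
clock: 9.53
ee_pos: [0.5573, 0.1307, 0.0693]
tcp_rot: [-2.706, -1.595, -0.002]
ft_force: [-0.2, 1.5, 0.4]
grip_width: -0.0003
```

move_arm:
  series:
    - {"dx": -0.006, "dy": -0.003, "dz": 0, "turn": 0, "fingers": 1}
    - {"dx": -0.012, "dy": -0.006, "dz": 0, "turn": 0, "fingers": 1}

```text
clock: 9.7
ee_pos: [0.5566, 0.1304, 0.0694]
tcp_rot: [-2.706, -1.595, -0.006]
ft_force: [5.5, 6.4, -4.7]
grip_width: -0.0001
```

move_arm:
  series:
    - {"dx": -0.006, "dy": -0.003, "dz": 0, "turn": 0, "fingers": 1}
    - {"dx": -0.012, "dy": -0.006, "dz": 0, "turn": 0, "fingers": 1}

```text
clock: 9.87
ee_pos: [0.5556, 0.1298, 0.0695]
tcp_rot: [-2.706, -1.594, -0.009]
ft_force: [6.0, 7.9, -6.5]
grip_width: -0.0002
```

move_arm:
  series:
    - {"dx": -0.005, "dy": -0.003, "dz": 0, "turn": 0, "fingers": 1}
    - {"dx": -0.01, "dy": -0.006, "dz": 0, "turn": 0, "fingers": 1}

```text
clock: 10.03
ee_pos: [0.5543, 0.1292, 0.0695]
tcp_rot: [-2.706, -1.594, -0.01]
ft_force: [7.0, 8.1, -6.3]
grip_width: 0.0003
```

move_arm:
  series:
    - {"dx": -0.005, "dy": -0.003, "dz": 0, "turn": 0, "fingers": 1}
    - {"dx": -0.01, "dy": -0.006, "dz": 0, "turn": 0, "fingers": 1}

```text
clock: 10.2
ee_pos: [0.5528, 0.1284, 0.0695]
tcp_rot: [-2.706, -1.594, -0.009]
ft_force: [5.4, 8.1, -5.9]
grip_width: -0.0001
```

move_arm:
  series:
    - {"dx": -0.005, "dy": -0.003, "dz": 0, "turn": 0, "fingers": 1}
    - {"dx": -0.01, "dy": -0.006, "dz": 0, "turn": 0, "fingers": 1}

```text
clock: 10.37
ee_pos: [0.5512, 0.1276, 0.0695]
tcp_rot: [-2.706, -1.594, -0.009]
ft_force: [5.7, 8.7, -5.1]
grip_width: 0.0004
```

move_arm:
  series:
    - {"dx": -0.009, "dy": -0.004, "dz": 0, "turn": 0, "fingers": 1}
    - {"dx": -0.018, "dy": -0.008, "dz": 0, "turn": 0, "fingers": 1}
    - {"dx": -0.027, "dy": -0.012, "dz": 0, "turn": 0, "fingers": 1}
    - {"dx": -0.036, "dy": -0.0155, "dz": 0, "turn": 0, "fingers": 1}
    - {"dx": -0.0456, "dy": -0.019, "dz": 0, "turn": 0, "fingers": 1}

```text
clock: 10.78
ee_pos: [0.5447, 0.1236, 0.0694]
tcp_rot: [-2.705, -1.593, -0.008]
ft_force: [3.5, 10.9, -3.7]
grip_width: 0.0002
```

move_arm:
  series:
    - {"dx": -0.012, "dy": -0.004, "dz": 0, "turn": 0, "fingers": 1}
    - {"dx": -0.024, "dy": -0.008, "dz": 0, "turn": 0, "fingers": 1}
    - {"dx": -0.036, "dy": -0.012, "dz": 0, "turn": 0, "fingers": 1}
    - {"dx": -0.047, "dy": -0.015, "dz": 0, "turn": 0, "fingers": 1}

```text
clock: 11.12
ee_pos: [0.5383, 0.119, 0.0694]
tcp_rot: [-2.704, -1.592, -0.006]
ft_force: [0.6, 13.6, -2.4]
grip_width: -0.0001
```

move_arm:
  series:
    - {"dx": -0.006, "dy": 0.005, "dz": 0, "turn": 0, "fingers": 1}
    - {"dx": -0.012, "dy": 0.01, "dz": 0, "turn": 0, "fingers": 1}
    - {"dx": -0.02, "dy": 0.012, "dz": 0, "turn": 0, "fingers": 1}

```text
clock: 11.37
ee_pos: [0.5374, 0.1161, 0.0692]
tcp_rot: [-2.702, -1.59, -0.004]
ft_force: [0.0, 13.8, -2.0]
grip_width: -0.0005
```

move_arm:
  series:
    - {"dx": -0.009, "dy": 0.002, "dz": 0, "turn": 0, "fingers": 1}
    - {"dx": -0.018, "dy": 0.003, "dz": 0, "turn": 0, "fingers": 1}
    - {"dx": -0.027, "dy": 0.003, "dz": 0, "turn": 0, "fingers": 1}

```text
clock: 11.62
ee_pos: [0.5356, 0.1119, 0.0689]
tcp_rot: [-2.703, -1.591, -0.002]
ft_force: [-1.5, 13.3, -2.3]
grip_width: 0.0003
```

Run:
```python
from h import *
H=np.array([.5903,.0367]);o=bot.get_obs();p=o["ee_pos"][:2];A=2*np.arctan2(o["tcp_rot"][1],o["tcp_rot"][0]);print(np.degrees(A)%360,p)
for f0 in (0,10,20,30):
  a0=np.radians(f0);Q=lambda f:np.array([[np.cos(f),-np.sin(f)],[np.sin(f),np.cos(f)]])
  ps=H+Q(a0)@(p-H);B=A+a0;X=np.array([np.cos(B),np.sin(B)]);Y=np.array([np.sin(B),-np.cos(B)])
  for f in range(2,11,2):
    e=H+Q(a0+np.radians(f))@(p-H)-ps;print(f0,f,(e@X/.15).round(4),(e@Y/.15).round(4),round(-f/90,4))
```

```text
60.967185576578515 [0.5356 0.1119]
0 2 -0.0198 -0.0088 -0.0222
0 4 -0.0398 -0.0168 -0.0444
0 6 -0.0602 -0.0242 -0.0667
0 8 -0.0808 -0.0309 -0.0889
0 10 -0.1016 -0.0368 -0.1111
10 2 -0.0198 -0.0088 -0.0222
10 4 -0.0398 -0.0168 -0.0444
10 6 -0.0602 -0.0242 -0.0667
10 8 -0.0808 -0.0309 -0.0889
10 10 -0.1016 -0.0368 -0.1111
20 2 -0.0198 -0.0088 -0.0222
20 4 -0.0398 -0.0168 -0.0444
20 6 -0.0602 -0.0242 -0.0667
20 8 -0.0808 -0.0309 -0.0889
20 10 -0.1016 -0.0368 -0.1111
30 2 -0.0198 -0.0088 -0.0222
30 4 -0.0398 -0.0168 -0.0444
30 6 -0.0602 -0.0242 -0.0667
30 8 -0.0808 -0.0309 -0.0889
30 10 -0.1016 -0.0368 -0.1111
```

move_arm:
  series:
    - {"dx": -0.01, "dy": 0.0, "dz": 0, "turn": -0.011, "fingers": 1}
    - {"dx": -0.0198, "dy": -0.002, "dz": 0, "turn": -0.0222, "fingers": 1}
    - {"dx": -0.03, "dy": -0.005, "dz": 0, "turn": -0.033, "fingers": 1}
    - {"dx": -0.0398, "dy": -0.009, "dz": 0, "turn": -0.0444, "fingers": 1}

```text
clock: 11.95
ee_pos: [0.5309, 0.107, 0.0688]
tcp_rot: [-2.645, -1.685, -0.001]
ft_force: [-3.5, 11.8, -0.1]
grip_width: -0.0001
```

move_arm:
  series:
    - {"dx": -0.01, "dy": -0.0045, "dz": 0, "turn": -0.011, "fingers": 1}
    - {"dx": -0.0198, "dy": -0.0088, "dz": 0, "turn": -0.0222, "fingers": 1}
    - {"dx": -0.03, "dy": -0.013, "dz": 0, "turn": -0.033, "fingers": 1}
    - {"dx": -0.0398, "dy": -0.0168, "dz": 0, "turn": -0.0444, "fingers": 1}

```text
clock: 12.28
ee_pos: [0.5258, 0.1022, 0.0688]
tcp_rot: [-2.584, -1.777, 0.001]
ft_force: [-4.1, 11.0, 1.0]
grip_width: -0.0001
```

move_arm:
  series:
    - {"dx": -0.01, "dy": -0.009, "dz": 0, "turn": -0.011, "fingers": 1}
    - {"dx": -0.0198, "dy": -0.018, "dz": 0, "turn": -0.0222, "fingers": 1}
    - {"dx": -0.03, "dy": -0.023, "dz": 0, "turn": -0.033, "fingers": 1}
    - {"dx": -0.0398, "dy": -0.027, "dz": 0, "turn": -0.0444, "fingers": 1}

```text
clock: 12.62
ee_pos: [0.521, 0.0969, 0.0689]
tcp_rot: [-2.522, -1.868, -0.001]
ft_force: [0.0, 5.7, -2.4]
grip_width: 0.0
```

move_arm:
  series:
    - {"dx": -0.01, "dy": -0.0045, "dz": 0, "turn": -0.011, "fingers": 1}
    - {"dx": -0.0198, "dy": -0.0088, "dz": 0, "turn": -0.0222, "fingers": 1}
    - {"dx": -0.03, "dy": -0.013, "dz": 0, "turn": -0.033, "fingers": 1}
    - {"dx": -0.0398, "dy": -0.0168, "dz": 0, "turn": -0.0444, "fingers": 1}

```text
clock: 12.95
ee_pos: [0.5168, 0.0916, 0.0689]
tcp_rot: [-2.456, -1.955, -0.0]
ft_force: [-0.5, 6.3, -2.3]
grip_width: 0.0001
```

move_arm:
  series:
    - {"dx": -0.01, "dy": -0.0045, "dz": 0, "turn": -0.011, "fingers": 1}
    - {"dx": -0.0198, "dy": -0.0088, "dz": 0, "turn": -0.0222, "fingers": 1}
    - {"dx": -0.03, "dy": -0.013, "dz": 0, "turn": -0.033, "fingers": 1}
    - {"dx": -0.0398, "dy": -0.0168, "dz": 0, "turn": -0.0444, "fingers": 1}
    - {"dx": -0.05, "dy": -0.0205, "dz": 0, "turn": -0.0555, "fingers": 1}
    - {"dx": -0.0602, "dy": -0.0242, "dz": 0, "turn": -0.0667, "fingers": 1}

```text
clock: 13.45
ee_pos: [0.5111, 0.0825, 0.0688]
tcp_rot: [-2.35, -2.083, 0.002]
ft_force: [-1.5, 4.9, -3.3]
grip_width: -0.0002
```

move_arm:
  series:
    - {"dx": -0.01, "dy": -0.0045, "dz": 0, "turn": -0.011, "fingers": 1}
    - {"dx": -0.0198, "dy": -0.0088, "dz": 0, "turn": -0.0222, "fingers": 1}
    - {"dx": -0.03, "dy": -0.013, "dz": 0, "turn": -0.033, "fingers": 1}
    - {"dx": -0.0398, "dy": -0.0168, "dz": 0, "turn": -0.0444, "fingers": 1}

```text
clock: 13.78
ee_pos: [0.5085, 0.0765, 0.0692]
tcp_rot: [-2.276, -2.165, 0.001]
ft_force: [-0.5, 4.0, -1.0]
grip_width: -0.0002
```

Run:
```python
from h import *
o=bot.get_obs();A=np.degrees(2*np.arctan2(o["tcp_rot"][1],o["tcp_rot"][0]))%360;H=np.array([.5903,.0367])
print(A,o["ee_pos"]);X=np.array([np.cos(np.radians(A)),np.sin(np.radians(A))]);p=o["ee_pos"][:2]-.0235*X-H;print(np.linalg.norm(p),np.degrees(np.arctan2(p[1],p[0]))-1)
```

```text
87.12152497067791 [0.5085 0.0765 0.0692]
0.08457827027290966 167.88561849484825
```

move_arm:
  series:
    - {"dx": -0.01, "dy": -0.0045, "dz": 0, "turn": -0.011, "fingers": 1}
    - {"dx": -0.0198, "dy": -0.0088, "dz": 0, "turn": -0.0222, "fingers": 1}
    - {"dx": -0.03, "dy": -0.013, "dz": 0, "turn": -0.033, "fingers": 1}

```text
clock: 14.03
ee_pos: [0.5067, 0.072, 0.0694]
tcp_rot: [2.219, 2.223, 0.0]
ft_force: [-0.7, 2.3, -2.3]
grip_width: -0.0001
```

move_arm:
  series:
    - {"dx": -0.01, "dy": -0.0045, "dz": 0, "turn": -0.011, "fingers": 1}
    - {"dx": -0.0198, "dy": -0.0088, "dz": 0, "turn": -0.0222, "fingers": 1}

```text
clock: 14.2
ee_pos: [0.5056, 0.0691, 0.0694]
tcp_rot: [2.18, 2.261, 0.0]
ft_force: [0.1, 1.9, -2.2]
grip_width: -0.0004
```

move_arm:
  series:
    - {"dx": -0.01, "dy": -0.0045, "dz": 0, "turn": -0.011, "fingers": 1}

```text
clock: 14.28
ee_pos: [0.505, 0.0676, 0.0695]
tcp_rot: [2.16, 2.28, 0.001]
ft_force: [0.1, 1.5, -1.6]
grip_width: -0.0003
```

move_arm:
  series:
    - {"dx": -0.008, "dy": -0.004, "dz": 0, "turn": -0.009, "fingers": 1}
    - {"dx": -0.008, "dy": -0.004, "dz": 0, "turn": -0.009, "fingers": 1}

```text
clock: 14.45
ee_pos: [0.5046, 0.0661, 0.0696]
tcp_rot: [2.145, 2.294, 0.0]
ft_force: [0.1, -0.7, -0.7]
grip_width: -0.0001
```

move_arm:
  series:
    - {"dx": -0.008, "dy": -0.004, "dz": 0, "turn": -0.009, "fingers": 1}
    - {"dx": -0.008, "dy": -0.004, "dz": 0, "turn": -0.009, "fingers": 1}

```text
clock: 14.62
ee_pos: [0.5041, 0.0651, 0.0696]
tcp_rot: [2.129, 2.309, 0.0]
ft_force: [-0.4, -0.2, -0.1]
grip_width: 0.0002
```

Run:
```python
from h import *
o=bot.get_obs();print(o["ee_pos"],o["ft_force"])
for n in("top","wrist"):
    p,d=cams.snapshot(n);p=p[:,:,::-1]
    cv2.imwrite(f"pics/{n}8.png",p if n=="wrist" else cv2.resize(p[130:260,210:390],None,fx=4.4,fy=4.4,interpolation=cv2.INTER_CUBIC))
```

```text
[0.5041 0.0651 0.0696] [-0.3801 -0.1513 -0.0682]
```

View pics/top8.png

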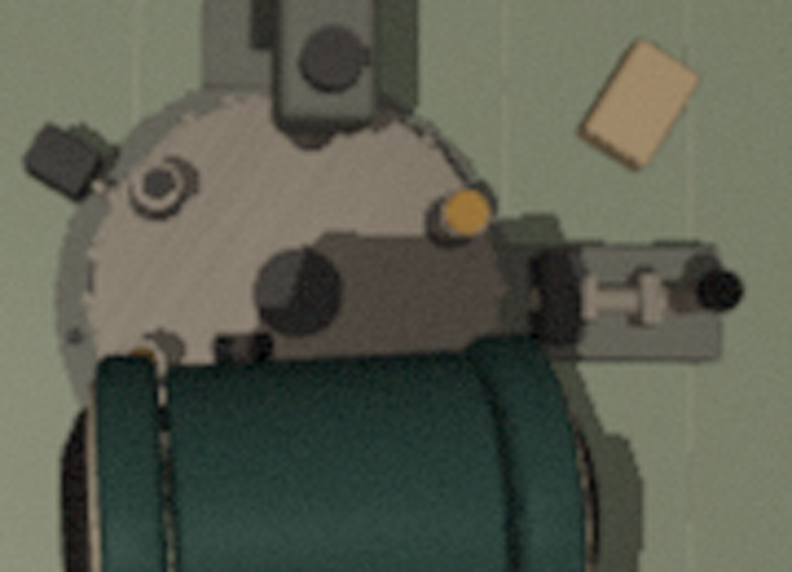

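View pics/wrist8.png

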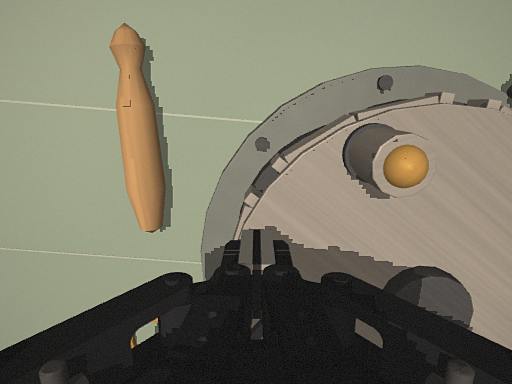

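move_arm:
  series:
    - {"dx": 0, "dy": 0, "dz": 0, "turn": 0, "fingers": 1}
    - {"dx": 0, "dy": 0, "dz": 0, "turn": 0, "fingers": 1}
    - {"dx": 0, "dy": 0, "dz": 0, "turn": 0, "fingers": 1}

```text
clock: 14.97
ee_pos: [0.5036, 0.0654, 0.0693]
tcp_rot: [2.13, 2.309, -0.0]
ft_force: [0.5, -0.2, 0.7]
grip_width: 0.0001
```

```bash
cat > ang.py <<'E'
from h import *
import sys
o=bot.get_obs();print(o["ee_pos"],o["ft_force"],np.degrees(2*np.arctan2(o["tcp_rot"][1],o["tcp_rot"][0]))%360)
p,d=cams.snapshot("top");p=p[:,:,::-1]
cv2.imwrite(f"pics/top{sys.argv[1]}.png",cv2.resize(p[130:260,210:390],None,fx=4.4,fy=4.4,interpolation=cv2.INTER_CUBIC))
c=p[165:195,300:330].astype(int);m=(c[:,:,2]-c[:,:,0])>70;v,u=np.nonzero(m);print("orange",u.mean()+300,v.mean()+165,len(u))
t=cam("top");q=onz(t,u.mean()+300,v.mean()+165,.104)[:2]-np.array([.5903,.0367]);print(np.hypot(*q),np.degrees(np.arctan2(q[1],q[0])))
# reference: same post at start
r=cv2.imread("pics/top0.png").astype(int)[200:230,300:330];v,u=np.nonzero((r[:,:,2]-r[:,:,0])>70);q=onz(t,u.mean()+300,v.mean()+200,.104)[:2]-np.array([.5903,.0367]);print("start",np.hypot(*q),np.degrees(np.arctan2(q[1],q[0])))
E
python3 ang.py 9
```

```text
[0.5036 0.0654 0.0693] [ 0.483  -0.2066  0.732 ] 94.60683400918634
orange 315.6166666666667 177.55 60
0.08420699817217792 -63.6934554256656
start 0.08505269772643728 -119.28111709851552
```

View pics/top9.png

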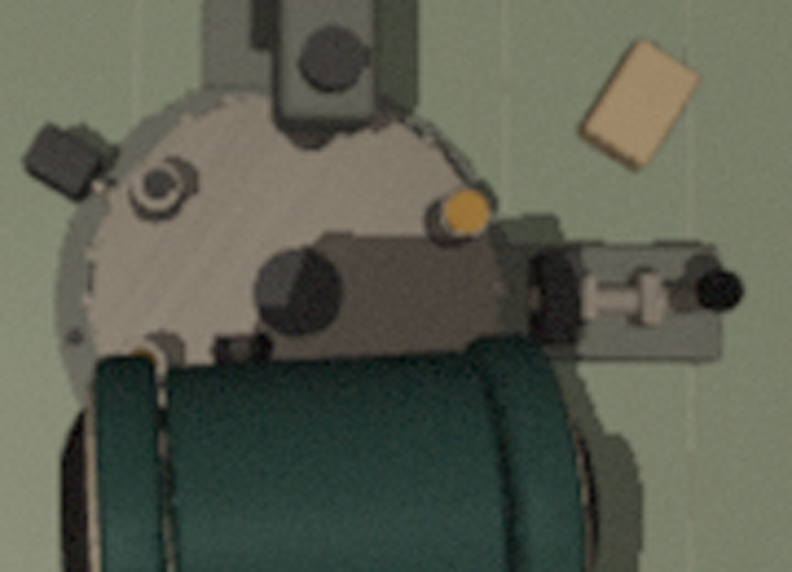

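move_arm:
  series:
    - {"dx": -0.005, "dy": -0.0022, "dz": 0, "turn": -0.0055, "fingers": 1}
    - {"dx": -0.01, "dy": -0.0045, "dz": 0, "turn": -0.011, "fingers": 1}

```text
clock: 15.18
ee_pos: [0.5031, 0.064, 0.0693]
tcp_rot: [-2.109, -2.328, -0.0]
ft_force: [0.3, 1.2, -0.5]
grip_width: 0.0003
```

```bash
python3 ang.py 10
```

```text
[0.5031 0.064  0.0693] [ 0.3109  1.1906 -0.4981] 95.64531164104596
orange 315.4516129032258 177.41935483870967 62
0.0840130216585662 -63.42861302383854
start 0.08505269772643728 -119.28111709851552
```

move_arm:
  series:
    - {"dx": -0.005, "dy": -0.0022, "dz": 0, "turn": -0.0055, "fingers": 1}
    - {"dx": -0.01, "dy": -0.0045, "dz": 0, "turn": -0.011, "fingers": 1}

```text
clock: 15.4
ee_pos: [0.5026, 0.0625, 0.0693]
tcp_rot: [2.089, 2.346, 0.001]
ft_force: [0.8, 1.0, -0.5]
grip_width: -0.0001
```

```bash
python3 ang.py 11
```

```text
[0.5026 0.0625 0.0693] [ 0.8203  0.9515 -0.519 ] 96.62992480844693
orange 315.125 176.734375 64
0.08403525547766974 -62.35740366368066
start 0.08505269772643728 -119.28111709851552
```

move_arm:
  series:
    - {"dx": -0.005, "dy": -0.0022, "dz": 0, "turn": -0.0055, "fingers": 1}
    - {"dx": -0.01, "dy": -0.0045, "dz": 0, "turn": -0.011, "fingers": 1}

```text
clock: 15.62
ee_pos: [0.5021, 0.0608, 0.0693]
tcp_rot: [2.069, 2.364, 0.0]
ft_force: [1.4, 1.7, 0.9]
grip_width: 0.0002
```

move_arm:
  series:
    - {"dx": -0.003, "dy": -0.0013, "dz": 0, "turn": -0.003, "fingers": 1}
    - {"dx": -0.006, "dy": -0.0025, "dz": 0, "turn": -0.006, "fingers": 1}

```text
clock: 15.78
ee_pos: [0.5018, 0.0598, 0.0693]
tcp_rot: [2.058, 2.373, 0.0]
ft_force: [-0.2, 0.1, -0.6]
grip_width: 0.0
```

```bash
python3 ang.py 12
```

```text
[0.5018 0.0598 0.0693] [-0.2103  0.1266 -0.5605] 98.1400593240456
orange 314.6825396825397 175.6984126984127 63
0.08422001645837963 -60.77238298045565
start 0.08505269772643728 -119.28111709851552
```

move_arm:
  series:
    - {"dx": -0.002, "dy": -0.0009, "dz": 0, "turn": -0.002, "fingers": 1}
    - {"dx": -0.002, "dy": -0.0009, "dz": 0, "turn": -0.002, "fingers": 1}

```text
clock: 16.0
ee_pos: [0.5016, 0.0594, 0.0692]
tcp_rot: [-2.055, -2.376, 0.0]
ft_force: [-0.1, -1.0, 0.6]
grip_width: 0.0001
```

```bash
python3 ang.py 13
```

```text
[0.5016 0.0594 0.0692] [-0.0816 -0.9509  0.5649] 98.30802410844103
orange 314.3538461538462 175.43076923076924 65
0.08388306072207496 -60.221627508361834
start 0.08505269772643728 -119.28111709851552
```

move_arm:
  series:
    - {"dx": -0.003, "dy": -0.0013, "dz": 0, "turn": -0.003, "fingers": 1}
    - {"dx": -0.003, "dy": -0.0013, "dz": 0, "turn": -0.003, "fingers": 1}

```text
clock: 16.22
ee_pos: [0.5014, 0.0591, 0.0692]
tcp_rot: [-2.049, -2.381, 0.0]
ft_force: [-0.5, 1.6, 0.0]
grip_width: -0.0002
```

```bash
python3 ang.py 14
```

```text
[0.5014 0.0591 0.0692] [-0.5436  1.5544  0.0253] 98.58299919793382
orange 314.39344262295083 175.44262295081967 61
0.08394395480210996 -60.26279514149994
start 0.08505269772643728 -119.28111709851552
```

move_arm:
  series:
    - {"dx": -0.003, "dy": -0.0013, "dz": 0, "turn": -0.003, "fingers": 1}
    - {"dx": -0.003, "dy": -0.0013, "dz": 0, "turn": -0.003, "fingers": 1}

```text
clock: 16.43
ee_pos: [0.5014, 0.0588, 0.0693]
tcp_rot: [-2.043, -2.386, -0.0]
ft_force: [0.2, 2.4, -0.3]
grip_width: -0.0002
```

```bash
python3 ang.py 15
```

```text
[0.5014 0.0588 0.0693] [ 0.2032  2.4433 -0.3183] 98.84538022816037
orange 314.3333333333333 175.17460317460316 63
0.08410738812323015 -59.889444720713264
start 0.08505269772643728 -119.28111709851552
```

View pics/top15.png

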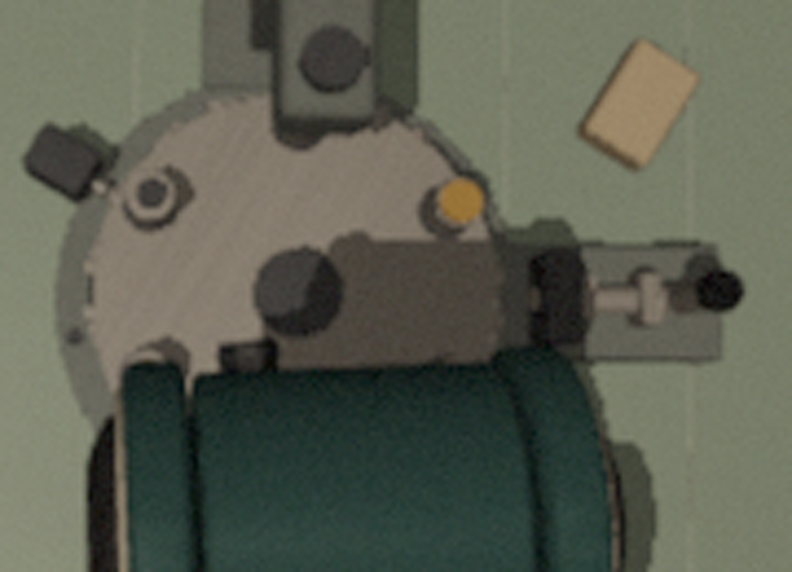

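move_arm:
  series:
    - {"dx": -0.003, "dy": -0.0013, "dz": 0, "turn": -0.003, "fingers": 1}
    - {"dx": -0.003, "dy": -0.0013, "dz": 0, "turn": -0.003, "fingers": 1}

```text
clock: 16.65
ee_pos: [0.5013, 0.0584, 0.0693]
tcp_rot: [-2.038, -2.391, -0.001]
ft_force: [0.2, 3.0, -0.5]
grip_width: -0.0001
```

```bash
python3 ang.py 16
```

```text
[0.5013 0.0584 0.0693] [ 0.2012  3.0468 -0.4932] 99.1147027640194
orange 314.2063492063492 175.11111111111111 63
0.0839398289520791 -59.724993911651836
start 0.08505269772643728 -119.28111709851552
```

move_arm:
  series:
    - {"dx": 0.04, "dy": 0, "dz": 0, "turn": 0, "fingers": 1}
    - {"dx": 0.1, "dy": 0, "dz": 0, "turn": 0, "fingers": 1}
    - {"dx": 0.1, "dy": 0, "dz": -0.2, "turn": 0, "fingers": 1}
    - {"dx": 0.1, "dy": 0, "dz": -0.45, "turn": 0, "fingers": 1}
    - {"dx": 0.1, "dy": 0, "dz": -0.7, "turn": 0, "fingers": 1}
    - {"dx": 0.1, "dy": 0, "dz": -1, "turn": 0, "fingers": 1}
    - {"dx": 0.1, "dy": 0, "dz": -1, "turn": 0, "fingers": 1}

```text
clock: 17.28
ee_pos: [0.5038, 0.0739, 0.2284]
tcp_rot: [2.031, 2.383, 0.016]
ft_force: [1.6, 0.7, 1.9]
grip_width: 0.0002
```

```bash
python3 ang.py 17
```

```text
[0.5038 0.0739 0.2284] [1.5979 0.6793 1.8651] 99.13162041223806
orange 317.5 175.5 2
0.0896665295333313 -62.26718622837857
start 0.08505269772643728 -119.28111709851552
```

move_arm:
  series:
    - {"dx": -0.25, "dy": 0.04, "dz": 0, "turn": 0, "fingers": 1}
    - {"dx": -0.5, "dy": 0.08, "dz": 0, "turn": 0, "fingers": 1}
    - {"dx": -0.75, "dy": 0.12, "dz": 0, "turn": 0, "fingers": 1}
    - {"dx": -0.92, "dy": 0.16, "dz": 0, "turn": 0, "fingers": 1}

```text
clock: 17.67
ee_pos: [0.5442, -0.0616, 0.2181]
tcp_rot: [-2.038, -2.39, 0.003]
ft_force: [-0.1, 1.1, 0.6]
grip_width: 0.0001
```

move_arm:
  series:
    - {"dx": -0.25, "dy": 0.04, "dz": 0, "turn": 0.045, "fingers": 1}
    - {"dx": -0.5, "dy": 0.08, "dz": 0, "turn": 0.09, "fingers": 1}
    - {"dx": -0.75, "dy": 0.12, "dz": 0, "turn": 0.09, "fingers": 1}
    - {"dx": -0.91, "dy": 0.16, "dz": 0, "turn": 0.09, "fingers": 1}
    - {"dx": -0.91, "dy": 0.16, "dz": 0, "turn": 0.09, "fingers": 1}
    - {"dx": -0.91, "dy": 0.16, "dz": 0, "turn": 0.09, "fingers": 1}

```text
clock: 18.17
ee_pos: [0.5892, -0.1912, 0.2174]
tcp_rot: [-2.202, -2.236, 0.002]
ft_force: [-0.6, -0.0, -1.2]
grip_width: 0.0003
```

Run:
```python
from h import *
o=bot.get_obs();p,d=cams.snapshot("wrist");cv2.imwrite("pics/w18.png",p[:,:,::-1])
c=cam("wrist",o)
print(o["ee_pos"],np.degrees(2*np.arctan2(o["tcp_rot"][1],o["tcp_rot"][0]))%360,o["ft_force"],proj(c,[.595,-.158,.108]))
p,d=cams.snapshot("top");cv2.imwrite("pics/t18.png",p[:,:,::-1])
cv2.imwrite("pics/top18.png",cv2.resize(p[130:260,210:390,::-1],None,fx=4.4,fy=4.4,interpolation=cv2.INTER_CUBIC))
```

```text
[ 0.5892 -0.1912  0.2174] 90.87893663511352 [-0.6246 -0.0236 -1.2263] [265.893  147.0689]
```

View pics/w18.png

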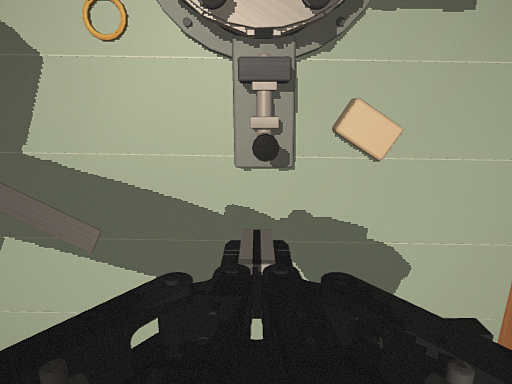

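View pics/top18.png

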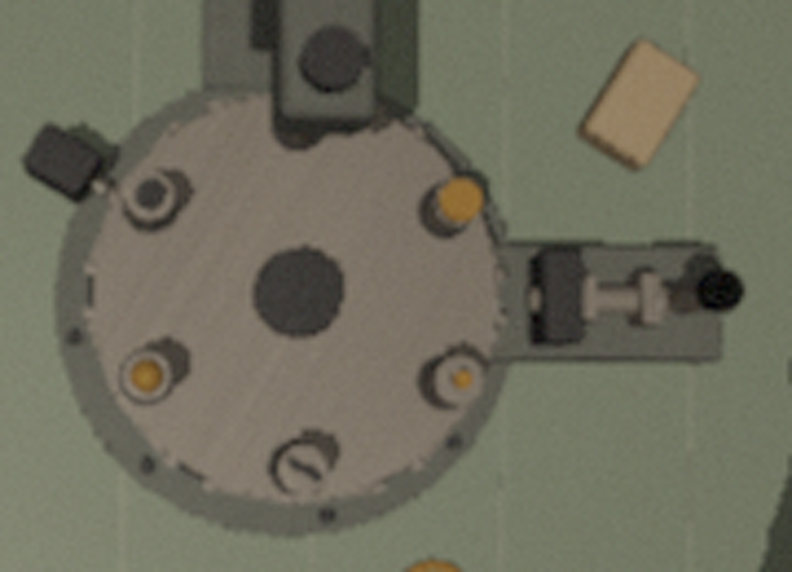

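Run:
```python
from h import *
a=cv2.imread("pics/top0.png").astype(int);b=cv2.imread("pics/t18.png").astype(int);t=cam("top")
def cen(im,u0,u1,v0,v1):
    r=im[v0:v1,u0:u1];w=np.clip(r[:,:,2]-r[:,:,0]-35,0,None);v,u=np.mgrid[v0:v1,u0:u1];return (w*u).sum()/w.sum(),(w*v).sum()/w.sum()
# yellow: post4 start ->post5 ; p1 ball start -> post2 ; p3 dot start->post4
H=np.array([.5903,.0367])
P=[];Q=[]
for n,z,A,B in(("y",.104,(300,330,200,230),(300,330,165,190)),("ball",.102,(234,256,165,185),(234,256,205,225)),("dot",.1,(272,288,228,244),(306,322,207,224))):
    p=onz(t,*cen(a,*A),z)[:2];q=onz(t,*cen(b,*B),z)[:2];P.append(p);Q.append(q);print(n,p,q)
P=np.array(P);Q=np.array(Q);d=(P-P.mean(0));e=Q-Q.mean(0)
ang=np.degrees(np.arctan2((d[:,0]*e[:,1]-d[:,1]*e[:,0]).sum(),(d*e).sum()));print("rot",ang)
```

```text
y [ 0.5487 -0.0373] [ 0.6328 -0.0361]
ball [0.6301 0.1111] [0.5459 0.1096]
dot [0.5049 0.0341] [ 0.5487 -0.0388]
rot 59.585170116430405
```

move_arm:
  series:
    - {"dx": 0.0, "dy": 0.04, "dz": 0.2, "turn": 0, "fingers": 1}
    - {"dx": 0.0, "dy": 0.04, "dz": 0.4, "turn": 0, "fingers": 1}
    - {"dx": 0.0, "dy": 0.04, "dz": 0.6, "turn": 0, "fingers": 1}
    - {"dx": 0.0, "dy": 0.04, "dz": 0.78, "turn": 0, "fingers": 1}
    - {"dx": 0.0, "dy": 0.04, "dz": 0.9, "turn": 0, "fingers": 1}
    - {"dx": 0.0, "dy": 0.04, "dz": 0.97, "turn": 0, "fingers": 1}
    - {"dx": 0.0, "dy": 0.04, "dz": 0.97, "turn": 0, "fingers": 1}
    - {"dx": 0.0, "dy": 0.04, "dz": 0.97, "turn": 0, "fingers": 1}
    - {"dx": 0.0, "dy": 0.04, "dz": 0.97, "turn": 0, "fingers": 1}

```text
clock: 19.02
ee_pos: [0.597, -0.1903, 0.0756]
tcp_rot: [2.199, 2.24, 0.002]
ft_force: [0.2, -0.2, 0.6]
grip_width: 0.0001
```

Run:
```python
from h import *
o=bot.get_obs();p,d=cams.snapshot("wrist");cv2.imwrite("pics/w19.png",p[:,:,::-1])
print(o["ee_pos"],o["ft_force"])
```

```text
[ 0.597  -0.1903  0.0756] [ 0.1871 -0.1554  0.6151]
```

View pics/w19.png

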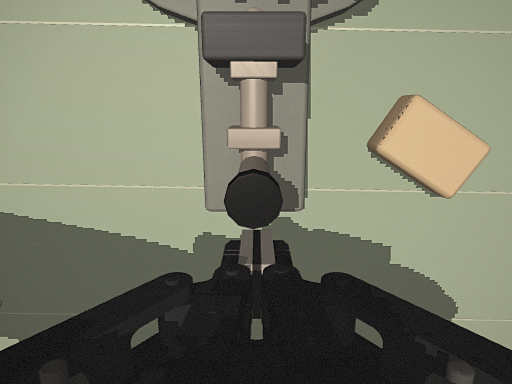

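move_arm:
  series:
    - {"dx": 0.03, "dy": -0.008, "dz": 0, "turn": 0, "fingers": 1}
    - {"dx": 0.06, "dy": -0.008, "dz": 0, "turn": 0, "fingers": 1}
    - {"dx": 0.075, "dy": -0.008, "dz": 0, "turn": 0, "fingers": 1}
    - {"dx": 0.085, "dy": -0.008, "dz": 0, "turn": 0, "fingers": 1}
    - {"dx": 0.095, "dy": -0.008, "dz": 0, "turn": 0, "fingers": 1}

```text
clock: 19.48
ee_pos: [0.5949, -0.1769, 0.0748]
tcp_rot: [2.2, 2.24, -0.0]
ft_force: [-0.7, -3.5, 3.4]
grip_width: -0.0002
```

move_arm:
  series:
    - {"dx": 0.01, "dy": 0, "dz": 0, "turn": 0, "fingers": 1}
    - {"dx": 0.02, "dy": 0, "dz": 0, "turn": 0, "fingers": 1}
    - {"dx": 0.03, "dy": 0, "dz": 0, "turn": 0, "fingers": 1}

```text
clock: 19.73
ee_pos: [0.5948, -0.1721, 0.0743]
tcp_rot: [2.201, 2.24, 0.001]
ft_force: [1.2, -3.0, 3.0]
grip_width: 0.0003
```

move_arm:
  series:
    - {"dx": 0.01, "dy": 0, "dz": 0, "turn": 0, "fingers": 1}
    - {"dx": 0.02, "dy": 0, "dz": 0, "turn": 0, "fingers": 1}

```text
clock: 19.9
ee_pos: [0.5946, -0.1688, 0.074]
tcp_rot: [2.201, 2.24, 0.001]
ft_force: [0.6, -3.3, 2.6]
grip_width: 0.0
```

move_arm:
  series:
    - {"dx": 0.01, "dy": 0, "dz": 0, "turn": 0, "fingers": 1}
    - {"dx": 0.02, "dy": 0, "dz": 0, "turn": 0, "fingers": 1}

```text
clock: 20.07
ee_pos: [0.5945, -0.1656, 0.0739]
tcp_rot: [2.202, 2.24, 0.001]
ft_force: [1.7, -2.9, 2.0]
grip_width: 0.0
```

move_arm:
  series:
    - {"dx": 0.01, "dy": 0, "dz": 0, "turn": 0, "fingers": 1}
    - {"dx": 0.02, "dy": 0, "dz": 0, "turn": 0, "fingers": 1}

```text
clock: 20.23
ee_pos: [0.5944, -0.1625, 0.0738]
tcp_rot: [2.202, 2.241, 0.001]
ft_force: [3.0, -4.0, 2.7]
grip_width: -0.0001
```

move_arm:
  series:
    - {"dx": 0.006, "dy": 0, "dz": 0, "turn": 0, "fingers": 1}
    - {"dx": 0.012, "dy": 0, "dz": 0, "turn": 0, "fingers": 1}

```text
clock: 20.4
ee_pos: [0.5941, -0.1607, 0.0737]
tcp_rot: [2.202, 2.241, 0.0]
ft_force: [1.5, -3.1, 1.0]
grip_width: 0.0002
```

move_arm:
  series:
    - {"dx": 0.006, "dy": 0, "dz": 0, "turn": 0, "fingers": 1}
    - {"dx": 0.006, "dy": 0, "dz": 0, "turn": 0, "fingers": 1}

```text
clock: 20.57
ee_pos: [0.5939, -0.1597, 0.0736]
tcp_rot: [-2.201, -2.241, -0.0]
ft_force: [0.8, -2.7, 1.7]
grip_width: -0.0001
```

Nose entered the notch without resistance; now feeling for the stop in 0.9 mm steps.

move_arm:
  series:
    - {"dx": 0.006, "dy": 0, "dz": 0, "turn": 0, "fingers": 1}
    - {"dx": 0.006, "dy": 0, "dz": 0, "turn": 0, "fingers": 1}

```text
clock: 20.73
ee_pos: [0.5938, -0.1589, 0.0736]
tcp_rot: [-2.202, -2.241, 0.0]
ft_force: [2.1, -3.2, 1.8]
grip_width: -0.0001
```

move_arm:
  series:
    - {"dx": 0.006, "dy": 0, "dz": 0, "turn": 0, "fingers": 1}
    - {"dx": 0.006, "dy": 0, "dz": 0, "turn": 0, "fingers": 1}

```text
clock: 20.9
ee_pos: [0.5938, -0.158, 0.0736]
tcp_rot: [-2.202, -2.241, 0.0]
ft_force: [1.5, -2.4, 0.6]
grip_width: -0.0
```

move_arm:
  series:
    - {"dx": 0.006, "dy": 0, "dz": 0, "turn": 0, "fingers": 1}
    - {"dx": 0.006, "dy": 0, "dz": 0, "turn": 0, "fingers": 1}

```text
clock: 21.07
ee_pos: [0.5938, -0.1572, 0.0736]
tcp_rot: [-2.202, -2.24, 0.0]
ft_force: [2.0, -2.6, 1.3]
grip_width: -0.0
```

move_arm:
  series:
    - {"dx": 0.006, "dy": 0, "dz": 0, "turn": 0, "fingers": 1}
    - {"dx": 0.006, "dy": 0, "dz": 0, "turn": 0, "fingers": 1}

```text
clock: 21.23
ee_pos: [0.5938, -0.1565, 0.0736]
tcp_rot: [-2.202, -2.241, 0.001]
ft_force: [1.8, -3.4, 0.5]
grip_width: -0.0004
```

move_arm:
  series:
    - {"dx": 0.006, "dy": 0, "dz": 0, "turn": 0, "fingers": 1}
    - {"dx": 0.006, "dy": 0, "dz": 0, "turn": 0, "fingers": 1}

```text
clock: 21.4
ee_pos: [0.5939, -0.1564, 0.0737]
tcp_rot: [2.201, 2.24, -0.002]
ft_force: [1.6, -6.8, 0.3]
grip_width: 0.0001
```

move_arm:
  series:
    - {"dx": 0.006, "dy": 0, "dz": 0, "turn": 0, "fingers": 1}
    - {"dx": 0.006, "dy": 0, "dz": 0, "turn": 0, "fingers": 1}

```text
clock: 21.57
ee_pos: [0.5939, -0.1564, 0.0737]
tcp_rot: [2.2, 2.24, -0.003]
ft_force: [1.6, -8.9, -1.0]
grip_width: -0.0001
```

move_arm:
  series:
    - {"dx": 0.006, "dy": 0, "dz": 0, "turn": 0, "fingers": 1}
    - {"dx": 0.006, "dy": 0, "dz": 0, "turn": 0, "fingers": 1}

```text
clock: 21.73
ee_pos: [0.5939, -0.1563, 0.0738]
tcp_rot: [2.199, 2.239, -0.004]
ft_force: [1.5, -12.9, -2.3]
grip_width: -0.0004
```

move_arm:
  series:
    - {"dx": 0, "dy": 0, "dz": 0, "turn": 0, "fingers": 1}
    - {"dx": 0, "dy": 0, "dz": 0, "turn": 0, "fingers": 1}
    - {"dx": 0, "dy": 0, "dz": 0, "turn": 0, "fingers": 1}

```text
clock: 21.98
ee_pos: [0.5939, -0.1563, 0.0737]
tcp_rot: [2.199, 2.239, -0.004]
ft_force: [0.2, -11.1, -1.5]
grip_width: -0.0003
```

Run:
```python
from h import *
o=bot.get_obs();p,d=cams.snapshot("wrist");cv2.imwrite("pics/w20.png",p[:,:,::-1])
print(o["ee_pos"],o["ft_force"])
```

```text
[ 0.5939 -0.1563  0.0737] [  0.1854 -11.1216  -1.4502]
```

View pics/w20.png

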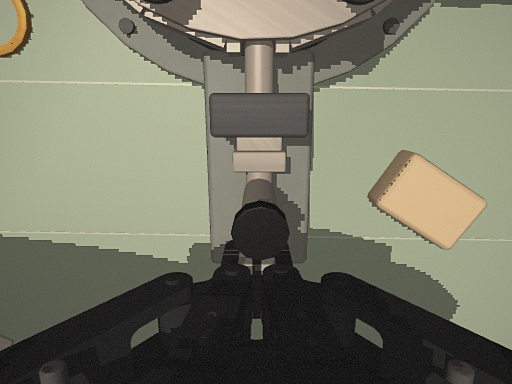

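move_arm:
  series:
    - {"dx": 0.002, "dy": 0, "dz": 0, "turn": 0, "fingers": 1}
    - {"dx": 0.002, "dy": 0, "dz": 0, "turn": 0, "fingers": 1}
    - {"dx": 0.002, "dy": 0, "dz": 0, "turn": 0, "fingers": 1}

```text
clock: 22.28
ee_pos: [0.5938, -0.1563, 0.0737]
tcp_rot: [2.199, 2.239, -0.005]
ft_force: [0.4, -12.5, -1.1]
grip_width: -0.0001
```

move_arm:
  series:
    - {"dx": -0.02, "dy": 0, "dz": 0, "turn": 0, "fingers": 1}
    - {"dx": -0.1, "dy": 0, "dz": 0, "turn": 0, "fingers": 1}
    - {"dx": -0.2, "dy": 0, "dz": 0, "turn": 0, "fingers": 1}
    - {"dx": -0.2, "dy": 0, "dz": -0.2, "turn": 0, "fingers": 1}
    - {"dx": -0.2, "dy": 0, "dz": -0.45, "turn": 0, "fingers": 1}
    - {"dx": -0.2, "dy": 0, "dz": -0.7, "turn": 0, "fingers": 1}
    - {"dx": -0.4, "dy": 0, "dz": -0.95, "turn": 0, "fingers": 1}
    - {"dx": -0.6, "dy": 0, "dz": -1, "turn": 0, "fingers": 1}
    - {"dx": -0.6, "dy": 0, "dz": -1, "turn": 0, "fingers": 1}

```text
clock: 23.03
ee_pos: [0.5978, -0.2498, 0.2297]
tcp_rot: [2.197, 2.231, 0.002]
ft_force: [0.7, -0.1, -0.4]
grip_width: 0.0001
```

Run:
```python
from h import *
o=bot.get_obs();print(o["ee_pos"],o["ft_force"])
p,d=cams.snapshot("top")
cv2.imwrite("pics/top21.png",cv2.resize(p[130:270,210:390,::-1],None,fx=4.2,fy=4.2,interpolation=cv2.INTER_CUBIC))
p,d=cams.snapshot("side");cv2.imwrite("pics/s21.png",p[:,:,::-1])
```

```text
[ 0.5978 -0.2498  0.2297] [ 0.7023 -0.1451 -0.3709]
```

View pics/top21.png

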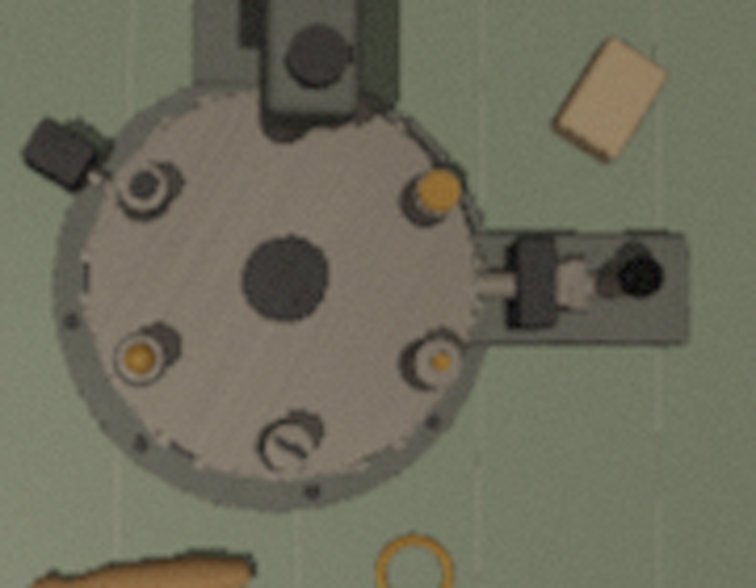

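View pics/s21.png

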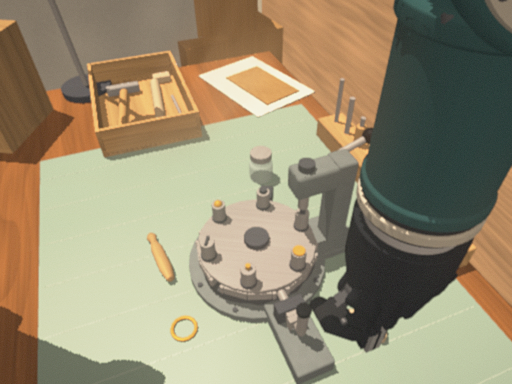

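Run:
```python
from h import *
print(bot.job_done())
```

```text
the job is handed in; nothing more can be done
None
```

The job is done and handed in at about 23 s, with the arm clear of everything.

- **Bolt out:** I gripped the knob and pulled the bolt about 20 mm to its outer stop, where the pull rose to about 6 N, then let go.
- **Plate:** I pushed post2 with closed fingertips to the next detent. The horizontal force was about 14 N at most at the readings between moves.
- **Bolt home:** The nose entered the notch with only about 3 N of friction. I felt the stop, pressed 11 to 13 N (12.5 N at the last reading) with no further travel, then backed off and lifted clear.

**Last checks:**
- The last measured plate turn was 59.6°, taken before the bolt went in. That is 0.4° short of 60°, close to the camera error and within the bolt's play. I felt no sharp click, but the force vanished near the end and was only 3 N when I stopped pushing.
- Near the end the plate rested about 4° short of the detent on its own, so I eased it in with 1 to 3 N.
- The final pictures show the bolt in its notch with the collar at the stop. The ring, jar, wooden tool and wax block look unmoved (the arm hides the wax block in the side view). The wrist force was near zero.

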